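Prop the trailer drawbar on its jack

ROBOT

A 6-joint arm with a two-finger parallel gripper is mounted at the origin on the work surface. World frame = base frame: x ahead of the robot, y to its left, z up, the work surface at z = 0. Lengths are in mm, angles in rad, forces in N, time in s.
With the tool pointing down it reaches from about 325 to 875 mm from the base axis. Payload 4.4 kg.
Tool frame: the origin (TCP) lies between the finger pads; the fingertips stand 22 mm ahead of it and the grasp point (between the pads) lies 3 mm ahead of it; z points along the fingers, y is the line along which they close (so a half turn about z gives the same grasp; the last joint's range is limited). The gripper opens to 85 mm and grips with 20 to 120 N. Pads are 22 mm wide; open, the fingers measure 114 mm over their backs; the gripper's body (76 mm by 85 mm) begins 54 mm behind the grasp point. The pads swing forward as they close: fully open they stand 13 mm farther back than shut.
Start: joints at [1.022, 0.207, 1.542, -0, 1.393, -0.15], TCP at [223.289, 529.877, 253.282] pointing down, gripper open.
Joint ranges: [-2.73, 2.73], [-0.86, 2.22], [0.23, 2.46], [-1.11, 4.25], [0.08, 2.63], [-2.82, 2.82]. Speed limits (rad/s): [2.79, 2.79, 3.14, 3.14, 3.14, 3.14].

INTERFACE

Orientations are given as [roll, pitch, yaw] about the fixed x, y, z axes, in that order (R = Rz(yaw) Ry(pitch) Rx(roll)).
In Python, from rig import readout, optics, sign_off gives the robot as it stands.
- The arm moves only by the shell command python3 -m inch 'ROWS' [FORCE]. ROWS is JSON, one flat list of numbers, 7 for each row, row after row: the closure, from 0 (fully open) to 1 (shut), then the shift along the tool's x, y, z in cm, then the turn, a rotation vector about the tool's x, y, z in rad. In form: [fingers, x, y, z, ax, ay, az, fingers, x, y, z, ax, ay, az, ...]. A call has 1 to 20 rows; each row is the pose to reach, as a shift and turn from the pose commanded when the call began, along the tool's axes at that moment; what a row does not reach only later rows make up. A row lasts 1/10 s, in which the tool goes at most 50 mm and 8.59 degrees, less where a joint would pass 70% of its speed; a pose out of reach is approached as far as the arm can. A call with a gripper value outside its range is refused whole. The fingers move at their own pace and stop on an object; FORCE is the grip in N (left out, the last holds). Time passes only in rows, so rows that repeat a pose let the fingers close. It gives the time, the measured TCP pose, the force, the opening and the grip force at its end, in the units of the state.
- readout.observe(): the state, without advancing time (a new reading comes with each control period).
- optics.snapshot(name): name is "side" or "top" or "wrist"; returns a dict with "frame" (420x560x3 uint8, blue, green, red), "range_z" (420x560 float32, mm along the optical axis (not along the pixel's ray), 0 where there is no reading), "K" (3x3 intrinsics, pixels), "cam_to_world" (4x4, takes a point from camera to world coordinates). Camera axes: x right, y down, z forward; pixel columns grow to the right and rows downward; lengths in mm; the calibration is good to about 2 mm. A picture is of the moment at which its call begins.
- sign_off(): hands the job in; it is judged then, once.
The state is a dict: "time_s": time; "q": joint angles; "qvel": joint speeds; "joint_efforts": joint torques, N m; "ee_pos": TCP position; "tcp_rot": TCP orientation; "force": force on the tool from outside, world axes, zero at the start; "torque": the same for the moment, N m; "opening": opening from 0.0 (shut) to 1.0 (fully open); "grip_force": force on a finger pad.
Only numpy, scipy, OpenCV 4.12 (cv2) and the standard library are available. Lean on these libraries where they do the work, as an engineer would, in place of code of your own. Each camera call takes 0.05 s, during which the arm holds its last target. There are 200 camera calls.

TASK

A trailer drawbar is held in the bench vise and its free end must be propped before it is worked on. Lay the flat packing board on the bench beneath the drawbar's jack so that the whole foot will stand on it, then wind the jack's crank clockwise until the foot bears firmly on the board: the crank then pulls about one and a half times as hard as when it runs free; stop there, before it pulls twice as hard. Let go and leave the other things on the bench where they are.

Things in the scene. Friction and masses are not known exactly. Their poses are not given: they have to be found in the camera images.
- board: Packing board: plain flat wooden board, 200 x 64 x 18 mm, 0.17 kg, lying loose on the bench. Origin: centre of its underside; x along its 200 mm length, y along its 64 mm width, z up.
- drawbar: Trailer drawbar: black 50 mm square steel tube, level, held fast in the vise. Origin: on the tube's centre line between the jaws; the tube runs 485 mm to the drawbar's -y (its free end, with a 72 mm wide ball coupling out to 625 mm) and 135 mm to +y. Tube and coupling stay more than 100 mm above the bench. Fixed.
- jack: Jack: an upright steel leg tube, 45 mm in diameter, 135 mm long, clamped on the robot's side of the drawbar (whose centre line is 53 mm to the jack's +x). On it an aluminium gearbox, z 135 to 165 mm, from 32 mm in front of the leg axis (-x) to 62 mm behind it, 64 mm wide. Origin: on the leg axis at the tube's lower end, 80 to 92 mm above the bench; z up, x away from the robot. Fixed.
- leg_end (a point): The jack's origin: lower end of the leg tube, on its axis. Straight below it hangs a round foot, 40 mm in diameter, on a rubber buffer at the end of the ram. How far the ram is wound out at the start is not known: the foot's underside starts 29 to 63 mm above the bench. Clockwise turns of the crank, seen from above, wind it down, 20 mm per turn. The screw holds by itself when let go.
- crank_axis (a point): Point on the crank's upright turning axis, 34 mm behind the leg axis (jack's +x), at the height of the hand grip's middle. Fixed. Tangential pull at the grip: about 8 N running free, the same at every angle; once the foot bears on something each further 0.01 turn (3.6 degrees) adds about 0.6 N of pull and 12 N of foot load: 1.5 times the free pull is about 80 N under the foot, twice about 160 N.
- grip_mid (a point): Middle of the crank's hand grip: an upright round black grip, 26 mm in diameter, 44 mm high, spinning freely on its pin at the end of the flat crank arm, 60 mm from the crank axis. The arm's top face is 21 mm below this point, the grip's top 23 mm above it. It goes round with the crank; any starting angle.
- vise: Bench vise with 125 mm jaws, painted grey, bolted to the bench at the robot's left; origin on the bench under the jaw gap; reaches 195 mm towards the robot (-x), 220 mm away from it, 110 mm to either side, 165 mm high. Fixed.
- spanner: Bystander: steel spanner, 200 mm long, lying flat. Origin under its middle.
- screwdriver: Bystander: screwdriver, 200 mm long, lying flat.
- spray_can: Bystander: spray can, 65 mm in diameter, about 160 mm high, standing. Origin at the centre of its underside.
- nut_tub: Bystander: white open tub with nuts, 100 x 75 x 34 mm. Origin at the centre of its underside.
- washer_tub: Bystander: white open tub with brass washers, 100 x 75 x 34 mm. Origin at the centre of its underside.
- tow_ball: Bystander: steel tow ball, 50 mm in diameter, 73 mm high, standing on its flange.
- offcut: Bystander: short block of pale wood, 85 x 45 x 35 mm. Origin at the centre of its underside.

How it is judged (in metres and radians):
On the way, in this order (a step that is already met when the one before it is completed fails the run):
1. the board lies flat on the bench with the whole foot above it, the foot not yet touching it (x of leg_end in the frame of board between -0.08 and 0.08 m and y of leg_end in the frame of board between -0.013 and 0.013 m and height (world z) of board below 0.004 m and angle between board's own z axis and vertical below 0.05 rad and contact force between jack and board below 1 N), for 0.2 s.
2. the foot bears on the board with more than 50 N (x of leg_end in the frame of board between -0.08 and 0.08 m and y of leg_end in the frame of board between -0.013 and 0.013 m and height (world z) of board below 0.004 m and angle between board's own z axis and vertical below 0.05 rad and contact force between jack and board above 50 N), for 0.2 s.
At the end, for the whole second after the job is handed in: The board lies flat on the bench (within 4 mm and 0.05 rad), at rest, with the leg axis within 80 mm of its middle lengthwise and 13 mm across, and the jack's foot presses on it with 50 to 190 N (all of step 2 and contact force between jack and board below 190 N and linear speed of board below 0.01 m/s); the robot touches nothing.
It fails at once if the jack is overwound: more than 240 N on the board (contact force between jack and board above 240 N).
It fails at once if a bystander is moved by more than 30 mm (distance of any of spanner, screwdriver, spray_can, nut_tub, washer_tub, tow_ball, offcut from where it was at the start of the episode above 0.03 m).
It fails at once if the spray can or the tow ball is tipped (angle between any of spray_can, tow_ball's own z axis and vertical above 0.3 rad).
It also fails if it takes over 72 s, if anything falls off the work surface, if the arm or the gripper's body presses on something with over 40 N, if the wrist force passes 120 N, or if a joint passes its speed limit or range.

## Working session

There is one attempt and no reset: what is moved stays moved. The work goes in short steps, Python scripts to look and compute and a shell command to move; the robot and the scene stay as the last step left them, time stands still between calls to the robot, and variables do not carry over. Pictures are saved under pics/ and viewed, at most 10 in all, crops included, and the job is handed in when it is done.

```bash
mkdir -p pics; cat > h.py <<'E'
import numpy as np, cv2
from rig import readout, optics, sign_off
def snap(n,fn):
    s=optics.snapshot(n); cv2.imwrite(f'pics/{fn}.png',s['frame']); np.savez(f'{fn}.npz',**s); return s
def cloud(s):
    z=np.asarray(s['range_z'],float); v,u=np.indices(z.shape); K=s['K']
    P=np.stack([(u-K[0,2])*z/K[0,0],(v-K[1,2])*z/K[1,1],z],-1)
    T=s['cam_to_world']; W=P@T[:3,:3].T+T[:3,3]; W[z==0]=np.nan; return W
E
python3 - <<'E'
from h import *
for n in('top','side'):
    s=snap(n,n+'0'); print(n,s['cam_to_world'].round(2).tolist(),s['K'].tolist())
o=readout.observe(); print(o)
E
```

```text
top [[-0.01, -0.99, 0.12, 401.87], [-1.0, 0.01, 0.02, -67.53], [-0.02, -0.12, -0.99, 1522.14], [0.0, 0.0, 0.0, 1.0]] [[425.41107360650267, 0.0, 276.17074813767084], [0.0, 425.41107360650267, 208.17915493851802], [0.0, 0.0, 1.0]]
side [[-1.0, 0.05, -0.05, 628.33], [0.07, 0.82, -0.57, 624.79], [0.01, -0.57, -0.82, 1146.51], [0.0, 0.0, 0.0, 1.0]] [[441.927080818265, 0.0, 273.57043314234795], [0.0, 441.927080818265, 215.58242686296168], [0.0, 0.0, 1.0]]
{'time_s': 0.1, 'q': array([ 1.02148400e+00,  2.07391719e-01,  1.54284104e+00,  3.82035601e-06,
        1.39351523e+00, -1.50560959e-01]), 'qvel': array([-4.05715542e-04, -2.32578643e-03,  2.28444896e-04,  2.79110016e-06,
        1.06400392e-03, -1.49202067e-04]), 'joint_efforts': array([-1.46619743e-03, -3.84091938e+01, -2.92547679e+01, -2.24947089e-04,
        4.80202289e-03, -8.66684729e-06]), 'ee_pos': array([222.94954539, 529.30607419, 252.19530497]), 'tcp_rot': array([-3.13946226e+00, -3.27001732e-04,  2.74284026e+00]), 'force': array([0.16759266, 0.73568532, 0.96587841]), 'torque': array([ 0.05640543, -0.05555038, -0.05789662]), 'grip_force': 0.0, 'opening': 1.0006896524825242}
```

View pics/top0.png

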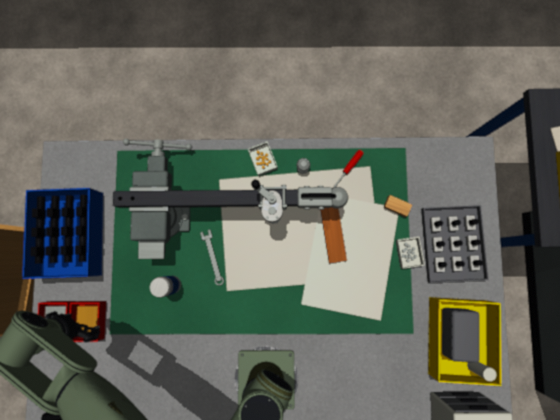

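View pics/side0.png

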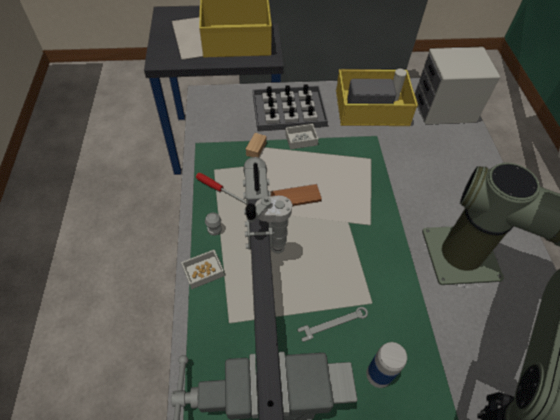

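The top view shows the board (orange-brown) near (334,235), its far end under the coupling, the jack at (270,207) and a black grip knob near (258,186). The can is at (162,286), the spanner at (212,257) and the screwdriver at (350,165). Next I get positions from depth.

```bash
python3 - <<'E'
from h import *
for n in('top0','side0'):
    s=dict(np.load(n+'.npz')); W=cloud(s); f=s['frame'].astype(int)
    b,g,r=f[...,0],f[...,1],f[...,2]
    m=(r>g*1.5)&(r-b>50)&(W[...,2]<35)&(W[...,2]>5)&(W[...,0]>200)&(W[...,0]<700)&(W[...,1]<-50)&(W[...,1]>-400)
    nl,l,st,_=cv2.connectedComponentsWithStats(m.astype(np.uint8))
    for i in range(1,nl):
        if st[i,4]>60:
            p=W[l==i]; rc=cv2.minAreaRect(p[:,:2].astype(np.float32)); print(n,st[i],np.median(p[:,2]).round(1),rc, cv2.boxPoints(rc).round(0).tolist())
    # jack
    m=(abs(W[...,0]-480)<110)&(abs(W[...,1]+60)<110)&(W[...,2]>120)
    p=W[m]; h=np.histogram(p[:,2],bins=np.arange(120,420,5)); print([(int(a),int(c)) for c,a in zip(*h) if c])
    dark=(f.max(-1)<60)
    top=p[:,2].max()
    for lo,hi in((215,232),(232,250),(250,270),(270,290),(290,310),(310,340)):
        q=W[m&(W[...,2]>=lo)&(W[...,2]<hi)]
        if len(q)>3: print(lo,hi,len(q),np.nanmin(q,0).round(),np.nanmax(q,0).round(),np.nanmedian(q,0).round())
    big=cv2.resize(s['frame'][150:260,200:320] if n=='side0' else s['frame'][160:270,220:360],None,fx=5,fy=5,interpolation=cv2.INTER_CUBIC); cv2.imwrite('pics/c_'+n+'.png',big)
E
```

```text
top0 [322 208  24  55 882] 18.5 ((494.71307373046875, -239.5027618408203), (188.94984436035156, 59.616844177246094), 8.07677173614502) [[397.0, -223.0], [405.0, -282.0], [592.0, -256.0], [584.0, -197.0]]
[(125, 5), (130, 9), (135, 6), (140, 10), (145, 7), (150, 10), (155, 8), (160, 14), (165, 14), (170, 12), (175, 58), (180, 68), (185, 68), (190, 22), (195, 6), (225, 3), (230, 2), (235, 3), (245, 10), (250, 155), (255, 174), (260, 43), (265, 6), (270, 12), (275, 21), (280, 1), (285, 8), (290, 2)]
215 232 4 [524. -49. 227.] [530.  -9. 231.] [527. -15. 229.]
232 250 14 [522. -58. 234.] [574.  -4. 250.] [545. -42. 248.]
250 270 378 [521. -61. 250.] [590.  -1. 270.] [554. -31. 256.]
270 290 42 [573. -44. 271.] [589. -17. 290.] [583. -31. 277.]
side0 [273 187  37  14 100] 18.2 ((489.472412109375, -245.88584899902344), (115.44612884521484, 47.27400207519531), 11.850885391235352) [[428.0, -235.0], [438.0, -281.0], [551.0, -257.0], [541.0, -211.0]]
[(120, 6), (125, 15), (130, 15), (135, 32), (140, 26), (145, 15), (150, 14), (155, 13), (160, 26), (165, 20), (170, 11), (175, 56), (180, 73), (185, 88), (190, 67), (195, 21), (200, 13), (205, 10), (210, 7), (220, 2), (225, 21), (230, 24), (235, 30), (240, 28), (245, 32), (250, 188), (255, 205), (260, 38), (265, 4), (270, 13), (275, 21), (280, 3), (285, 8), (290, 1)]
215 232 32 [524. -22. 225.] [589.   2. 232.] [565.  -2. 229.]
232 250 105 [525. -59. 232.] [589.   4. 250.] [557.  -2. 242.]
250 270 435 [524. -60. 250.] [589.   4. 269.] [557. -23. 255.]
270 290 45 [577. -40. 270.] [590. -12. 290.] [583. -26. 277.]
```

View pics/c_top0.png

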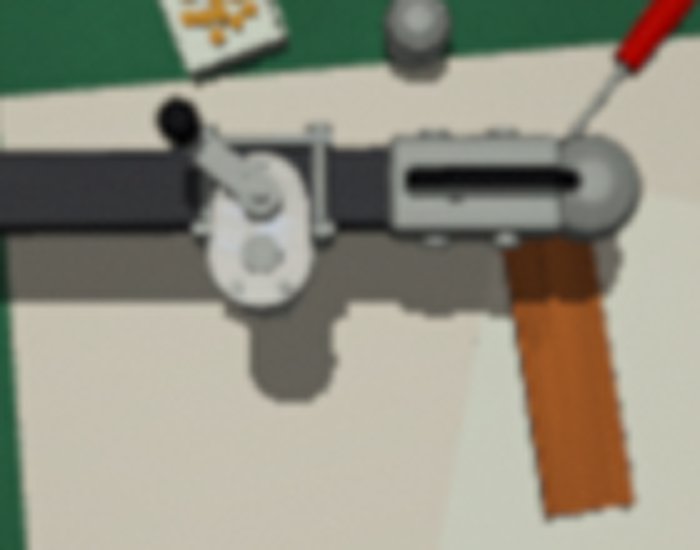

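View pics/c_side0.png

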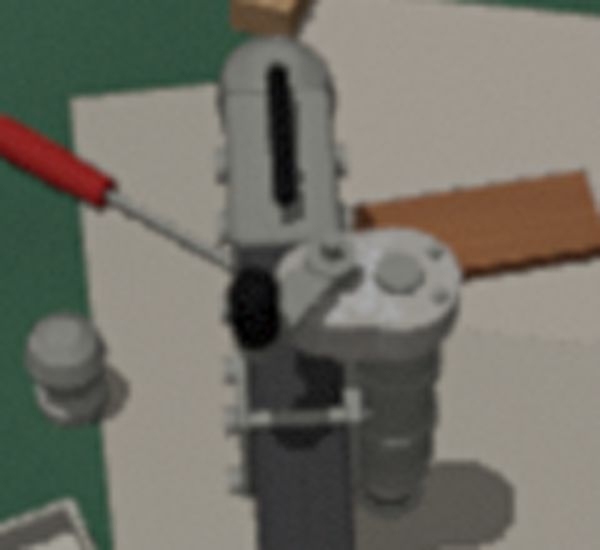

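The top crop shows the grip at crop (178,120), the crank hub at (260,193), and the gearbox spanning (208–312, 150–305). In the side crop the grip is at (255,305). I'll triangulate these and plan the moves.

```bash
cat >> h.py <<'E'
def ray(s,u,v):
    K=s['K'];T=s['cam_to_world'];d=T[:3,:3]@np.array([(u-K[0,2])/K[0,0],(v-K[1,2])/K[1,1],1]);return T[:3,3],d/d[2]
def atz(s,u,v,z):
    c,d=ray(s,u,v);return c+d*(z-c[2])
def tri(a,b):
    (c1,d1),(c2,d2)=a,b
    k=np.linalg.lstsq(np.stack([d1,-d2],1),c2-c1,rcond=None)[0]
    return c1+k[0]*d1,c2+k[1]*d2
def go(x,y,z,yaw):
    """shift (cm) and turn in tool axes to reach target pointing down"""
    from scipy.spatial.transform import Rotation as R
    o=readout.observe();r=R.from_euler('xyz',o['tcp_rot']);t=R.from_euler('xyz',[np.pi,0,yaw])
    print('rows:',(r.inv().apply(np.array([x,y,z])-o['ee_pos'])/10).round(2),(r.inv()*t).as_rotvec().round(3))
E
python3 - <<'E'
from h import *
t=dict(np.load('top0.npz'));s=dict(np.load('side0.npz'))
T=lambda u,v:(220+(u+.5)/5-.5,160+(v+.5)/5-.5); S=lambda u,v:(200+(u+.5)/5-.5,150+(v+.5)/5-.5)
print('grip tops',tri(ray(t,*T(178,119)),ray(s,*S(255,285))))
print('hub',tri(ray(t,*T(260,192)),ray(s,*S(330,252))),)
print('legcap',tri(ray(t,*T(262,253)),ray(s,*S(402,270))))
for p in((208,220),(312,220),(260,305),(262,253)): print(p,atz(t,*T(*p),255).round(1))
for p in((460,290),): print('s',atz(s,*S(*p),255).round(1))
W=cloud(t)
for p in((178,120),(215,155),(260,190)):
    u,v=map(round,T(*p)); print(W[v-1:v+2,u-1:u+2].round(0).tolist())
# leg tube / foot in side image
W=cloud(s); m=(abs(W[...,1]+30)<45)&(W[...,0]>500)&(W[...,0]<575)&(W[...,2]<220)&(W[...,2]>25)
for lo in range(25,220,10):
    q=W[m&(W[...,2]>=lo)&(W[...,2]<lo+10)]
    if len(q): print(lo,len(q),q.min(0).round(),q.max(0).round())
go(400,-252,250,3.281)
E
```

```text
grip tops (array([624.90894127,  15.1798924 , 314.74710293]), array([626.28425905,  14.8588898 , 314.97917772]))
hub (array([587.65014939, -30.86334428, 276.68015914]), array([588.48861461, -31.07198595, 276.79909001]))
legcap (array([553.38510375, -31.40499384, 259.03533757]), array([552.39290304, -31.13935135, 258.92391276]))
(208, 220) [574.1   1.1 255. ]
(312, 220) [573.6 -61.4 255. ]
(260, 305) [522.5 -30.  255. ]
(262, 253) [553.9 -31.3 255. ]
s [524.1 -19.9 255. ]
[[[625.0, 18.0, 319.0], [625.0, 15.0, 320.0], [625.0, 13.0, 320.0]], [[622.0, 18.0, 320.0], [622.0, 15.0, 321.0], [623.0, 13.0, 318.0]], [[619.0, 18.0, 322.0], [620.0, 16.0, 318.0], [620.0, 13.0, 318.0]]]
[[[612.0, -3.0, 279.0], [612.0, -6.0, 279.0], [613.0, -8.0, 272.0]], [[609.0, -2.0, 277.0], [608.0, -6.0, 279.0], [610.0, -8.0, 270.0]], [[606.0, -2.0, 274.0], [607.0, -5.0, 272.0], [606.0, -8.0, 277.0]]]
[[[589.0, -30.0, 291.0], [588.0, -32.0, 292.0], [589.0, -35.0, 286.0]], [[586.0, -29.0, 288.0], [586.0, -32.0, 288.0], [586.0, -35.0, 288.0]], [[583.0, -29.0, 289.0], [583.0, -32.0, 289.0], [584.0, -35.0, 278.0]]]
45 26 [535. -31.  47.] [571. -12.  55.]
55 27 [542. -25.  55.] [574. -10.  65.]
65 12 [546. -24.  66.] [571. -11.  72.]
75 4 [549. -15.  75.] [569. -12.  83.]
85 12 [532. -19.  89.] [566.  -4.  95.]
95 42 [531. -32.  95.] [572.  -4. 104.]
105 26 [535. -21. 105.] [572.  -7. 115.]
115 17 [536. -18. 116.] [573.   7. 125.]
125 26 [529. -35. 126.] [573.   6. 135.]
135 55 [530. -32. 136.] [572.  -4. 145.]
145 24 [534. -23. 145.] [567.  -7. 155.]
155 29 [534. -22. 155.] [572.  -7. 165.]
165 16 [541. -18. 165.] [572.  -7. 175.]
175 28 [533. -22. 175.] [573.   7. 184.]
185 63 [530. -28. 186.] [575.   9. 195.]
195 30 [536. -19. 195.] [573.  -6. 204.]
205 17 [539. -14. 205.] [568.  -6. 213.]
rows: [-46.65 -65.13   0.34] [-0.002 -0.001 -0.538]
```

```bash
python3 -m inch '[0,-5,2,0,0,0,0, 0,-10,4,0,0,0,0, 0,-15,5.5,0,0,0,0, 0,-16.8,3,0,0,0,-0.1, 0,-18.7,-1.5,0,0,0,-0.2, 0,-20.7,-6,0,0,0,-0.3, 0,-22.6,-10.5,0,0,0,-0.4, 0,-24.5,-15,0,0,0,-0.5, 0,-26.4,-19.5,0,0,0,-0.538, 0,-28.3,-24,0,0,0,-0.538, 0,-30.2,-28,0,0,0,-0.538, 0,-32,-32,0,0,0,-0.538, 0,-34,-36.5,0,0,0,-0.538, 0,-36,-41,0,0,0,-0.538, 0,-38,-45.5,0,0,0,-0.538, 0,-40,-50,0,0,0,-0.538, 0,-42,-54,0,0,0,-0.538, 0,-44,-58.5,0,0,0,-0.538, 0,-46,-63,0.3,0,0,-0.538, 0,-46.65,-65.1,0.3,0,0,-0.538]'
python3 - <<'E'
from h import *
import time
s=snap('wrist','w1'); o=readout.observe(); print(o['ee_pos'],o['tcp_rot'],s['cam_to_world'].round(2).tolist())
W=cloud(s); f=s['frame'].astype(int); r,g,b=f[...,2],f[...,1],f[...,0]
m=(r>g*1.4)&(r-b>40)&(W[...,2]>8)&(W[...,2]<30)
nl,l,st,_=cv2.connectedComponentsWithStats(m.astype(np.uint8)); i=1+st[1:,4].argmax()
p=W[l==i]; rc=cv2.minAreaRect(p[:,:2].astype(np.float32)); print(st[i],rc,cv2.boxPoints(rc).round(0).tolist(),np.median(p[:,2]))
E
```

```text
time_s: 2.1
ee_pos: [399.7, -254.8, 249.7]
tcp_rot: [-3.141, -0.001, -3.006]
force: [0.2, 1.1, -0.4]
opening: 1.001
grip_force: 0.0
[ 399.54231886 -256.59376355  249.82073421] [-3.13902835e+00 -1.33860763e-03 -3.00710421e+00] [[-0.14, 0.94, 0.31, 320.05], [0.99, 0.13, 0.04, -266.02], [-0.0, 0.31, -0.95, 369.89], [0.0, 0.0, 0.0, 1.0]]
[ 255  177   55  153 6665] ((495.1921081542969, -240.91845703125), (198.4196319580078, 61.5011100769043), 8.659204483032227) [[392.0, -225.0], [402.0, -286.0], [598.0, -256.0], [589.0, -196.0]] 17.47437878854788
```

View pics/w1.png

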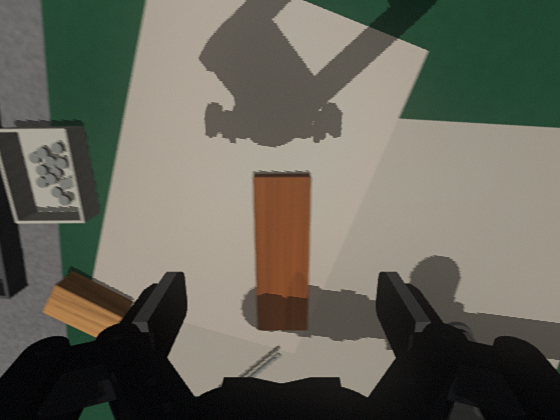

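The wrist view shows the board clear at (255–310, 177–330) and centred between the fingers. Its far end is under the coupling, and the screwdriver tip at (280,348) is just beyond that end. I'll descend onto the board 40 mm from its near end.

```bash
python3 -c "
from h import *
go(436.5,-249,20,3.293)"
```

```text
rows: [-3.79  0.32 22.98] [-0.003 -0.001 -0.017]
```

```bash
python3 -m inch '[0,-1.5,0.1,4,0,0,-0.017, 0,-3,0.2,8,0,0,-0.017, 0,-3.8,0.3,12,0,0,-0.017, 0,-3.8,0.3,15.5,0,0,-0.017, 0,-3.8,0.3,18.5,0,0,-0.017, 0,-3.8,0.3,20.5,0,0,-0.017, 0,-3.8,0.3,21.8,0,0,-0.017, 0,-3.8,0.3,22.6,0,0,-0.017, 0,-3.8,0.3,23,0,0,-0.017, 0,-3.8,0.3,23,0,0,-0.017, 0.6,-3.8,0.3,23,0,0,-0.017, 0.6,-3.8,0.3,23,0,0,-0.017, 0.6,-3.8,0.3,23,0,0,-0.017, 0.6,-3.8,0.3,23,0,0,-0.017, 0.6,-3.8,0.3,23,0,0,-0.017]' 40
python3 -c "
from h import *
o=readout.observe();print(o['force'],o['torque']);go(445,-31,20,3.1416)"
```

```text
time_s: 3.65
ee_pos: [438.8, -244.0, 21.9]
tcp_rot: [-3.139, 0.002, -2.985]
force: [-0.9, -0.2, 6.1]
opening: 0.739
grip_force: 44.3
[-0.85796695 -0.1507397   6.10580689] [-0.05296669  0.08085497 -0.08467889]
rows: [-3.92 20.95  0.14] [-0.002  0.002  0.156]
```

```bash
python3 -m inch '[0.6,0,1,-0.1,0,0,0, 0.6,-0.5,3,-0.1,0,0,0, 0.6,-1,5,-0.1,0,0,0.02, 0.6,-1.5,7,-0.1,0,0,0.04, 0.6,-2,9,-0.1,0,0,0.06, 0.6,-2.4,11,-0.1,0,0,0.08, 0.6,-2.7,13,-0.1,0,0,0.1, 0.6,-3,15,-0.1,0,0,0.12, 0.6,-3.3,17,-0.1,0,0,0.14, 0.6,-3.6,19,-0.1,0,0,0.156, 0.6,-3.8,20.3,-0.1,0,0,0.156, 0.6,-3.9,20.95,-0.1,0,0,0.156, 0.6,-3.9,20.95,-0.1,0,0,0.156, 0.6,-3.9,20.95,-0.1,0,0,0.156, 0.6,-3.9,20.95,-0.1,0,0,0.156]'
python3 - <<'E'
from h import *
s=snap('top','t2');W=cloud(s); f=s['frame'].astype(int); r,g,b=f[...,2],f[...,1],f[...,0]
s=snap('wrist','w2');W=cloud(s); f=s['frame'].astype(int); r,g,b=f[...,2],f[...,1],f[...,0]
m=(r>g*1.4)&(r-b>40)&(W[...,2]>8)&(W[...,2]<30)
nl,l,st,_=cv2.connectedComponentsWithStats(m.astype(np.uint8)); i=1+st[1:,4].argmax()
p=W[l==i]; rc=cv2.minAreaRect(p[:,:2].astype(np.float32)); print(st[i],rc,cv2.boxPoints(rc).round(0).tolist(),np.median(p[:,2]))
print(readout.observe()['force'])
E
```

```text
time_s: 5.15
ee_pos: [444.0, -29.0, 21.9]
tcp_rot: [3.14, 0.001, -3.141]
force: [-0.2, 4.1, 8.1]
opening: 0.741
grip_force: 44.2
[  206   196   158   193 26011] ((449.1578063964844, -29.651851654052734), (63.633514404296875, 95.54175567626953), 88.13738250732422) [[400.0, -60.0], [496.0, -63.0], [498.0, 1.0], [402.0, 4.0]] 17.564588385230294
[-0.49139512  3.85583777  8.98503547]
```

View pics/w2.png

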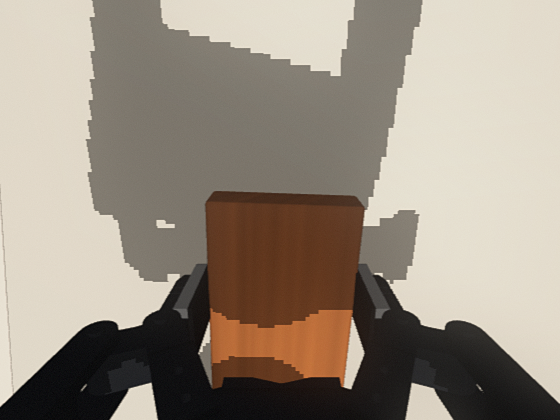

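The wrist view shows the board gripped, straight and flat (208–362, 190–385), extending under the jack. The measured centreline reaches y≈-33 at the leg's x, against a leg y of -31. I'll release it and lift.

```bash
python3 -m inch '[0.2,0,0,0,0,0,0, 0,0,0,0,0,0,0, 0,0,0,0,0,0,0, 0,0,0,0,0,0,0, 0,0,0,-1.5,0,0,0, 0,0,0,-4.5,0,0,0, 0,0,0,-9,0,0,0, 0,0,0,-14,0,0,0, 0,0,0,-19,0,0,0, 0,0,0,-24,0,0,0, 0,0,0,-29,0,0,0, 0,0,0,-33,0,0,0, 0,0,0,-35.5,0,0,0, 0,0,0,-36,0,0,0, 0,0,0,-36,0,0,0]'
python3 - <<'E'
from h import *
s=snap('wrist','w3');W=cloud(s); f=s['frame'].astype(int); r,g,b=f[...,2],f[...,1],f[...,0]
m=(r>g*1.4)&(r-b>40)&(W[...,2]>8)&(W[...,2]<30)
nl,l,st,_=cv2.connectedComponentsWithStats(m.astype(np.uint8)); i=1+st[1:,4].argmax()
p=W[l==i]; rc=cv2.minAreaRect(p[:,:2].astype(np.float32)); print(st[i],cv2.boxPoints(rc).round(0).tolist(),np.median(p[:,2]))
m=(W[...,2]>305)&(W[...,2]<330)&(abs(W[...,0]-620)<45)&(abs(W[...,1]-15)<45)
p=W[m];print(len(p),p.min(0).round(),p.max(0).round(),np.median(p,0).round(1))
q=p[p[:,2]>316];print(len(q),cv2.minEnclosingCircle(q[:,:2].astype(np.float32)))
print(readout.observe()['ee_pos'])
E
```

```text
time_s: 6.75
ee_pos: [443.6, -30.0, 381.4]
tcp_rot: [-3.141, 0.001, -3.142]
force: [-0.0, 0.4, -0.7]
opening: 1.0
grip_force: 0.0
[ 260  129   45  126 4122] [[401.0, -60.0], [597.0, -66.0], [599.0, -3.0], [403.0, 2.0]] 17.514232772252456Traceback (most recent call last):
  File "<stdin>", line 7, in <module>
    return umr_minimum(a, axis, None, out, keepdims, initial, where)
ValueError: zero-size array to reduction operation minimum which has no identity
```

View pics/w3.png

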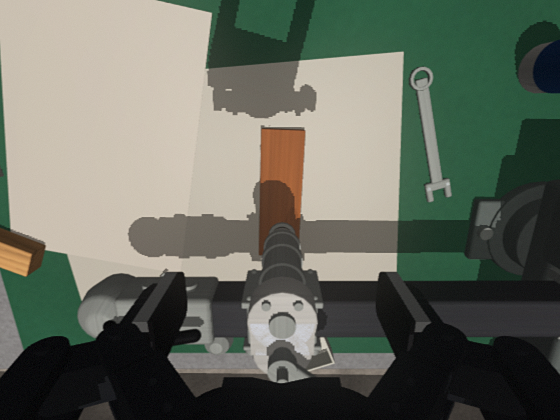

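The wrist view shows the board undisturbed at (262–304, 128–255) under the jack leg, reaching past it. Bystanders look in place, and the gripper hides the grip. I'll go to the grip at about (624.5, 15.5).

```bash
python3 -m inch '[0.25,-3,1,0,0,0,0, 0.25,-7,2,0,0,0,0, 0.25,-11.5,3,0,0,0,0, 0.25,-15.5,4,0,0,0,0, 0.25,-17.5,4.5,0,0,0,0, 0.25,-18.1,4.55,0,0,0,0, 0.25,-18.1,4.55,0.5,0,0,0, 0.25,-18.1,4.55,2.5,0,0,0, 0.25,-18.1,4.55,4.5,0,0,0, 0.25,-18.1,4.55,6.5,0,0,0, 0.25,-18.1,4.55,7.5,0,0,0, 0.25,-18.1,4.55,7.7,0,0,0, 0.25,-18.1,4.55,7.7,0,0,0]'
python3 - <<'E'
from h import *
print(readout.observe()['force'],readout.observe()['ee_pos'])
s=snap('wrist','w4')
E
```

```text
time_s: 8.1
ee_pos: [624.0, 15.4, 304.4]
tcp_rot: [-3.142, -0.0, 3.141]
force: [-0.1, -0.1, -0.7]
opening: 0.749
grip_force: 0.0
[-0.13117285 -0.06044464 -0.66720615] [624.03270082  15.41691604 304.42658062]
```

View pics/w4.png

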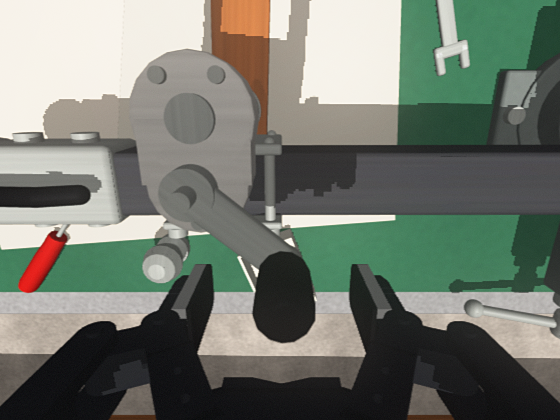

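The grip at (285,295) sits between the pads at (195,300) and (370,300). I'll close and turn the first quarter clockwise.

```bash
python3 -m inch '[0.8,0,0,0,0,0,0, 0.8,0,0,0,0,0,0, 0.8,0,0,0,0,0,0, 0.8,0,0,0,0,0,0, 0.8,0,0,0,0,0,0, 0.8,-1.1,-1.12,0,0,0,0, 0.8,-1.87,-2.48,0,0,0,0, 0.8,-2.26,-4,0,0,0,0, 0.8,-2.24,-5.56,0,0,0,0, 0.8,-1.83,-7.07,0,0,0,0, 0.8,-1.03,-8.42,0,0,0,0]' 70
cat >> h.py <<'E'
def ft():
    o=readout.observe();d=o['ee_pos'][:2]-[588,-31];t=np.arctan2(d[1],d[0]);F=o['force'][:2]
    print('ang',np.degrees(t).round(1),'r',np.hypot(*d).round(1),'Ftan',(F@[-np.sin(t),np.cos(t)]).round(2),'Frad',(F@[np.cos(t),np.sin(t)]).round(2),'Fz',o['force'][2].round(1),o['ee_pos'].round(1),o['time_s'])
E
python3 -c "
from h import *
ft()"
```

```text
time_s: 9.25
ee_pos: [634.6, -65.2, 305.5]
tcp_rot: [3.134, -0.0, -3.139]
force: [-4.2, 11.9, 7.6]
opening: 0.281
grip_force: 69.5
ang -36.3 r 57.9 Ftan 7.09 Frad -10.37 Fz 7.6 [634.6 -65.2 305.5] 9.25
```

```bash
python3 -m inch '[0.8,1.12,-1.1,0,0,0,0, 0.8,2.48,-1.87,0,0,0,0, 0.8,4,-2.26,0,0,0,0, 0.8,5.56,-2.24,0,0,0,0, 0.8,7.07,-1.83,0,0,0,0, 0.8,8.42,-1.03,0,0,0,0]'
python3 - <<'E'
from h import *
ft()
s=snap('side','s5');W=cloud(s); m=(abs(W[...,1]+30)<30)&(W[...,0]>525)&(W[...,0]<580)&(W[...,2]<110)&(W[...,2]>19)
for lo in range(20,110,6):
    q=W[m&(W[...,2]>=lo)&(W[...,2]<lo+6)]
    if len(q): print(lo,len(q),q.min(0).round(),q.max(0).round())
E
```

```text
time_s: 9.85
ee_pos: [553.5, -79.9, 305.7]
tcp_rot: [-3.139, 0.01, 3.141]
force: [9.3, -0.3, -0.1]
opening: 0.284
grip_force: 68.9
ang -125.2 r 59.8 Ftan 7.84 Frad -5.1 Fz -0.1 [553.5 -79.9 305.7] 9.85
20 27 [525. -57.  20.] [574.  -1.  24.]
38 17 [535. -31.  39.] [573. -11.  44.]
44 30 [538. -35.  44.] [573. -10.  50.]
50 8 [542. -26.  51.] [570. -13.  56.]
56 12 [542. -26.  58.] [570. -12.  62.]
62 14 [542. -25.  63.] [571. -12.  66.]
68 8 [545. -19.  68.] [565. -13.  73.]
74 1 [549. -15.  75.] [549. -15.  75.]
86 10 [532. -21.  87.] [569.  -6.  92.]
92 20 [531. -31.  93.] [569.  -5.  98.]
98 23 [531. -32.  99.] [572.  -7. 103.]
104 16 [538. -16. 104.] [572.  -6. 109.]
```

```bash
python3 -m inch '[0.8,1.1,1.12,0,0,0,0, 0.8,1.87,2.48,0,0,0,0, 0.8,2.26,4,0,0,0,0, 0.8,2.24,5.56,0,0,0,0, 0.8,1.83,7.07,0,0,0,0, 0.8,1.03,8.42,0,0,0,0, 0.8,-0.08,9.52,0,0,0,0, 0.8,-1.45,10.29,0,0,0,0, 0.8,-2.96,10.69,0,0,0,0, 0.8,-4.53,10.67,0,0,0,0]'
python3 -c "
from h import *
ft()"
python3 -m inch '[0.8,-1.51,-0.42,0,0,0,0, 0.8,-2.86,-1.21,0,0,0,0]'
python3 - <<'E'
from h import *
ft()
s=snap('side','s6');W=cloud(s); m=(abs(W[...,1]+30)<30)&(W[...,0]>525)&(W[...,0]<580)&(W[...,2]<110)&(W[...,2]>19)
for lo in range(20,60,4):
    q=W[m&(W[...,2]>=lo)&(W[...,2]<lo+4)]
    if len(q): print(lo,len(q),q.min(0).round(),q.max(0).round())
E
```

```text
time_s: 10.9
ee_pos: [594.3, 30.0, 305.5]
tcp_rot: [3.139, -0.005, -3.139]
force: [-8.9, 3.8, 10.8]
opening: 0.278
grip_force: 70.3
ang 84.1 r 61.3 Ftan 9.27 Frad 2.85 Fz 10.8 [594.3  30.  305.5] 10.9
time_s: 11.1
ee_pos: [623.7, 17.6, 305.5]
tcp_rot: [3.139, -0.004, -3.139]
force: [-8.4, 3.8, 9.4]
opening: 0.28
grip_force: 70.2
ang 53.7 r 60.3 Ftan 9.01 Frad -1.84 Fz 9.4 [623.7  17.6 305.5] 11.1
20 36 [526. -57.  20.] [575.  -1.  23.]
24 1 [551. -13.  28.] [551. -13.  28.]
28 9 [538. -27.  29.] [571. -11.  32.]
32 29 [537. -39.  32.] [573.  -9.  36.]
36 12 [538. -33.  36.] [573. -14.  40.]
40 6 [554. -25.  41.] [570. -15.  44.]
44 5 [548. -20.  46.] [568. -15.  48.]
48 7 [542. -25.  49.] [570. -14.  52.]
52 5 [545. -28.  53.] [570. -14.  55.]
56 10 [545. -23.  56.] [571. -13.  59.]
```

```bash
python3 -m inch '[0.8,-1.1,-1.12,0,0,0,0, 0.8,-1.87,-2.48,0,0,0,0, 0.8,-2.26,-4,0,0,0,0, 0.8,-2.24,-5.56,0,0,0,0, 0.8,-1.83,-7.07,0,0,0,0, 0.8,-1.03,-8.42,0,0,0,0]'
python3 -c "
from h import *
ft()"
python3 -m inch '[0.8,0.5,-0.57,0,0,0,0, 0.8,1.12,-1.1,0,0,0,0, 0.8,1.77,-1.53,0,0,0,0, 0.8,2.48,-1.87,0,0,0,0]'
python3 - <<'E'
from h import *
ft()
s=snap('side','s7');W=cloud(s); m=(abs(W[...,1]+30)<30)&(W[...,0]>525)&(W[...,0]<580)&(W[...,2]<110)&(W[...,2]>19)
for lo in range(20,40,3):
    q=W[m&(W[...,2]>=lo)&(W[...,2]<lo+3)]
    if len(q): print(lo,len(q),q.min(0).round(),q.max(0).round())
E
```

```text
time_s: 11.75
ee_pos: [634.6, -65.3, 305.5]
tcp_rot: [3.134, -0.001, -3.139]
force: [-3.8, 13.1, 8.3]
opening: 0.281
grip_force: 70.2
ang -36.3 r 57.9 Ftan 8.25 Frad -10.85 Fz 8.3 [634.6 -65.3 305.5] 11.75
time_s: 12.15
ee_pos: [611.6, -83.9, 305.6]
tcp_rot: [3.135, 0.005, -3.139]
force: [4.3, 11.2, 5.8]
opening: 0.283
grip_force: 69.9
ang -65.9 r 58.0 Ftan 8.52 Frad -8.47 Fz 5.8 [611.6 -83.9 305.6] 12.15
20 25 [525. -59.  20.] [571.  -3.  23.]
23 11 [538. -29.  24.] [570. -11.  26.]
26 9 [538. -32.  26.] [573. -10.  29.]
29 24 [537. -37.  29.] [573. -11.  32.]
32 4 [539. -19.  33.] [571. -17.  34.]
35 4 [548. -18.  37.] [565. -14.  38.]
38 5 [545. -21.  38.] [568. -16.  41.]
```

```bash
R='python3 -c "from h import *;ft()"'
python3 -m inch '[0.8,0.8,-0.26,0,0,0,0, 0.8,1.62,-0.4,0,0,0,0, 0.8,2.35,-0.44,0,0,0,0, 0.8,3.08,-0.38,0,0,0,0]'>/dev/null; eval $R
python3 -m inch '[0.8,0.52,0.1,0,0,0,0, 0.8,1.02,0.23,0,0,0,0, 0.8,1.51,0.41,0,0,0,0]'>/dev/null; eval $R
python3 -m inch '[0.8,0.47,0.23,0,0,0,0]' >/dev/null; eval $R
```

```text
ang -95.7 r 58.7 Ftan 8.84 Frad -6.4 Fz 2.7 [582.2 -89.4 305.7] 12.6
ang -110.2 r 59.2 Ftan 7.88 Frad -5.88 Fz 1.4 [567.5 -86.5 305.7] 12.9
ang -115.1 r 59.4 Ftan 7.05 Frad -4.08 Fz 0.4 [562.8 -84.8 305.7] 13.0
```

```bash
R='python3 -c "from h import *;ft()"'
python3 -m inch '[0.8,0.46,0.26,0,0,0,0, 0.8,0.88,0.57,0,0,0,0]'>/dev/null; eval $R
python3 -m inch '[0.8,0.4,0.34,0,0,0,0, 0.8,0.76,0.71,0,0,0,0]'>/dev/null; eval $R
python3 -m inch '[0.8,0.34,0.4,0,0,0,0, 0.8,0.63,0.83,0,0,0,0]' >/dev/null; eval $R
```

```text
ang -124.8 r 59.8 Ftan 7.43 Frad -2.7 Fz 1.4 [553.9 -80.1 305.7] 13.2
ang -134.1 r 60.1 Ftan 9.64 Frad -2.75 Fz 1.7 [546.1 -74.1 305.7] 13.4
ang -143.3 r 60.4 Ftan 10.75 Frad -0.23 Fz 1.6 [539.5 -67.1 305.7] 13.6
```

```bash
R='python3 -c "from h import *;ft()"'
python3 -m inch '[0.8,0.26,0.46,0,0,0,0]' >/dev/null; eval $R
for i in 1 2 3; do python3 -m inch '[0.8,0,0,0,0,0,0]' >/dev/null; eval $R; done
```

```text
ang -147.9 r 60.6 Ftan 11.43 Frad 0.53 Fz 2.4 [536.7 -63.2 305.7] 13.7
ang -148.7 r 60.7 Ftan 8.35 Frad -0.41 Fz 2.1 [536.2 -62.5 305.7] 13.8
ang -148.6 r 60.7 Ftan 8.51 Frad -0.11 Fz 3.1 [536.2 -62.6 305.7] 13.9
ang -148.6 r 60.6 Ftan 7.83 Frad 1.07 Fz 1.7 [536.2 -62.6 305.7] 14.0
```

```bash
R='python3 -c "from h import *;ft()"'
python3 -m inch '[0.8,0.11,0.24,0,0,0,0, 0.8,0.22,0.47,0,0,0,0]' >/dev/null; eval $R
python3 -m inch '[0.8,0.22,0.47,0,0,0,0]' >/dev/null; eval $R
```

```text
ang -152.3 r 60.8 Ftan 11.68 Frad 2.38 Fz 2.1 [534.2 -59.3 305.7] 14.2
ang -156.8 r 60.9 Ftan 13.72 Frad 0.56 Fz 3.0 [532.  -55.1 305.7] 14.3
```

The last call added a second 5° step, because its shift was relative to the new pose. The pull is about 1.7 times free, still under twice, so I'll stop winding, release and lift.

```bash
python3 -m inch '[0.4,-0.1,-0.2,0,0,0,0, 0.4,-0.1,-0.2,0,0,0,0, 0.3,-0.1,-0.2,0,0,0,0, 0.3,-0.1,-0.2,0,0,0,0, 0.3,-0.1,-0.2,-1,0,0,0, 0.3,-0.1,-0.2,-3,0,0,0, 0.3,-0.1,-0.2,-6,0,0,0, 0.3,-0.1,-0.2,-9,0,0,0, 0.3,-0.1,-0.2,-12,0,0,0, 0.3,2,-0.2,-13,0,0,0, 0.3,6,-0.2,-13,0,0,0, 0.3,10,-0.2,-13,0,0,0, 0.3,12,-0.2,-13,0,0,0, 0.3,12,-0.2,-13,0,0,0, 0.3,12,-0.2,-13,0,0,0]'
python3 - <<'E'
from h import *
s=snap('side','s8');t=snap('top','t8');W=cloud(t)
m=(W[...,2]>305)&(W[...,2]<330)&(abs(W[...,0]-588)<80)&(abs(W[...,1]+31)<80)
p=W[m];d=np.median(p,0) if len(p) else np.zeros(3);print(len(p),d,np.degrees(np.arctan2(d[1]+31,d[0]-588)))
W=cloud(s); m=(abs(W[...,1]+30)<30)&(W[...,0]>525)&(W[...,0]<580)&(W[...,2]<110)&(W[...,2]>14)
for lo in range(14,32,3):
    q=W[m&(W[...,2]>=lo)&(W[...,2]<lo+3)]
    if len(q): print(lo,len(q))
cv2.imwrite('pics/end.png',np.vstack([s['frame'],t['frame'][100:280]]))
E
```

```text
time_s: 15.8
ee_pos: [410.0, -51.5, 435.2]
tcp_rot: [-3.141, 0.002, -3.141]
force: [-0.1, -0.6, -0.1]
opening: 0.701
grip_force: 0.0
64 [532.36524367 -55.84017633 317.25252787] -155.939875636654
14 41
17 53
20 37
23 24
26 8
29 3
```

View pics/end.png

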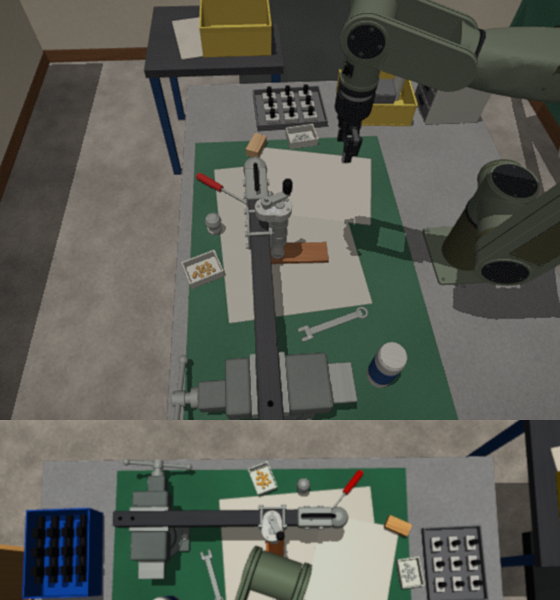

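The combined picture shows the foot standing on the board near (278,252). The bystanders are where they were and the gripper is clear at (350,140). I'll hand in.

```bash
python3 -c "
from rig import sign_off
print(sign_off())"
```

```text
the job is handed in; nothing more can be done
None
```

The job is handed in: the board lies flat under the jack with the foot pressing on it at roughly 100–110 N (estimated from crank angle and pull), the crank stopped at about 1.7 times its free pull (I aimed for 1.5, but one repeated move added 5° extra), and the gripper is clear with the other things where they were.

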